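# Close the nut chopper and hold its pulse dial at the third mark

## Task

The nut chopper is loaded: put its lid on the bowl so that it sits fully down, and let go of it. Only then turn the spring-return pulse dial clockwise, past the first two clicks to the third mark (full power), and finish while still holding it there with the gripper, as it springs back when released. Leave the mug, the two mills and the teaspoon where they are.

Things in the scene. Friction and masses are not known exactly. Their poses are not given: they have to be found in the camera images.
- chopper: Nut chopper fixed on the worktop, 126 x 265 mm in plan, turned up to 0.5 rad. Origin on the worktop, z up. Grey motor block (126 x 125 mm, 90 mm high) on its -y side (robot's right) carries the dial; open steel bowl (outer diameter 108 mm, rim 95 mm high) on its +y side (left). Dial axis at y = -70 mm, bowl axis at y = +70 mm, both at x = 0 in its frame.
- bowl_mouth (a point): Centre of the bowl's mouth at rim height, 95 mm above the worktop. Inner diameter of the mouth 100 mm, wall 4 mm. Inside, a blade hub and nuts stay well below the lid.
- lid: Loose round grey lid, about 0.15 kg, lying knob up on the worktop left of the chopper. Origin: centre of underside, z up. From the origin up: plug 94 mm diameter, 0 to 10 mm, chamfered foot; flange 116 mm diameter, 10 to 17 mm; round black knob 30 mm diameter, 17 to 45 mm. Seated, the flange rests on the rim, origin 10 mm below bowl_mouth. Yaw does not matter.
- dial_bar (a point): Upright black grip bar across the round pulse dial on the motor block: 46 mm long (its x), 12 mm thick (its y), 27 mm high. This point: on the dial's vertical axis at the bar's underside, 98 mm above the worktop, directly on the dial's 54 mm disc. Its -x end is the pointer (steel line on top), at rest pointing to the robot's side and right. Pinch it across its thickness.
- dial (a joint): Pulse dial angle, rad: 0 at rest, growing clockwise seen from above, stop at 1.3. Raised marks round its front edge: shortest at 0 (rest), longer at 0.4 (first), 0.8 (second), longest at 1.2 (third). Each is a soft click (0.03 N m bump); a spring (0.04 N m at rest, 0.14 N m at the third mark) always turns it back to 0 when released.
- mug: Small white mug, 63 x 88 x 52 mm, near the front edge at the robot's right. Origin: centre of its underside. Leave alone.
- mill_a: Mill with dark filling, 44 mm diameter, 90 mm tall, behind the chopper. Origin: centre of its underside. Leave alone.
- mill_b: Mill with light filling, 44 mm diameter, 90 mm tall, behind the chopper; the two mills may stand in swapped places. Origin: centre of its underside. Leave alone.
- teaspoon: Steel teaspoon, 131 x 27 x 13 mm, lying behind the lid. Origin: centre of its underside. Leave alone.

How it is judged:
By the outcome, as a careful person would: the job done as asked, in the order asked, and still so for the second after the job is handed in, while the arm keeps its last pose, push and grip.
It also fails if it takes over 51 s, if anything falls off the work surface, if the arm or the gripper's body presses on something with over 40 N, if the wrist force passes 120 N, or if a joint passes its speed limit or range.

## Robot

A 6-joint arm with a two-finger parallel gripper is mounted at the origin on a cart in front of the work surface, level with it; the furniture and walls round the work are solid. World frame = base frame: x ahead of the robot, y to its left, z up, the work surface at z = 0. Lengths are in m, angles in rad, forces in N, time in s.
With the tool pointing down it reaches from about 0.225 to 0.875 m from the base axis. Payload 3.4 kg.
Tool frame: the origin (TCP) lies at the very end of the fingers, on their centre line; the grasp point (between the pads) lies 19 mm behind it; z points along the fingers, x is the direction in which the jaws open and shut, and the axes are right-handed (so a half turn about z gives the same grasp; the last joint's range is limited). The gripper opens to 85 mm and grips with 20 to 120 N. Pads are 22 mm wide; open, the fingers measure 114 mm over their backs; the gripper's body (76 mm by 85 mm) begins 54 mm behind the grasp point. The pads swing forward as they close: fully open they stand 13 mm farther back than shut.
Start: joints at [1.201, 0.276, 1.505, -0, 1.361, -0.121], TCP at [0.142, 0.557, 0.231] pointing down, gripper open.
Joint ranges: [-2.89, 2.89], [-0.75, 2.08], [0.22, 2.7], [-1.18, 4.32], [0.11, 2.71], [-2.7, 2.7]. Speed limits (rad/s): [2.57, 2.57, 3.14, 3.14, 3.14, 3.14].

## Interface

Orientations are given as a unit quaternion [w, x, y, z].
In Python, from rig import manip gives the robot as it stands.
- The arm moves only by the tool send_rows, never from a script. Its argument "increments" is a list of rows, each a list of 5 numbers: the opening, from 0 (shut) to 1 (fully open), then the shift along the tool's x, y, z in m, then the turn about the tool's z in rad. A call has 1 to 8 rows; each row shifts and turns the commanded pose from where the row before left it, along the tool's axes as they then stand; what a row does not reach is not made up. A row lasts 1/8 s, in which the tool goes at most 62.5 mm and 10.7 degrees, less where a joint would pass 70% of its speed; a pose out of reach is approached as far as the arm can. A call is refused whole if a number of a shift passes 0.0625 or a number of a turn 0.188, either way. A call with a gripper value outside its range is refused whole. The fingers move at their own pace and stop on an object; "squeeze" is the grip in N (left out, the last holds). Time passes only in rows, so rows that do not move let the fingers close. It gives the time, the measured TCP pose, the force and the opening at its end, in the units of the state.
- manip.get_state(): the state, without advancing time (a new reading comes with each control period).
- manip.get_image(name): name is "side" or "top" or "wrist"; returns the picture (384x512x3 uint8, red, green, blue); there is no depth.
- manip.calibration(name): a dict with "fx", "fy", "cx", "cy" (pixels), "camera_from_world" (4x4, takes a point from world to camera coordinates). Camera axes: x right, y up, looking along -z (the intrinsics and any distortion apply to the point x, -y, -z); pixel columns grow to the right and rows downward; lengths in m; the calibration is good to about 2 mm. The wrist camera is an equidistant fisheye: a pixel r from the principal point sees the ray r / f radians off the axis. A picture is of the moment at which its call begins: read the wrist's pose just before it. calibration takes no time and is no camera call; for the wrist camera it gives the pose at the moment of the call.
- manip.sign_off(): hands the job in, once; it reports no verdict.
The state is a dict: "clock": time; "qpos": joint angles; "qd": joint speeds; "effort": joint torques, N m; "position": TCP position; "ee_rot": TCP orientation; "contact_force": force on the tool from outside, world axes, zero at the start; "moment": the same for the moment, N m; "width": finger opening in m.
Only numpy, scipy, OpenCV 4.12 (cv2) and the standard library are available. Lean on these libraries where they do the work, as an engineer would, in place of code of your own. Each camera call takes 0.05 s, during which the arm holds its last target.

## Working session

There is one attempt and no reset: what is moved stays moved. The work goes in short steps, Python scripts to look and compute and a tool call to move; the robot and the scene stay as the last step left them, time stands still between calls to the robot, and variables do not carry over. Pictures are saved under pics/ and viewed, and the job is handed in when it is done.

Besides the shell and the picture viewer there is one more tool, called after "Emit:" as a command line: name --pt "numbers of a row" for each row, then --argument value for the rest. send_rows: Moves the arm, as the interface text tells. Its arguments: {"type":"object","properties":{"increments":{"type":"array","items":{"type":"array","items":{"type":"number"}}},"squeeze":{"type":"number"}},"required":["increments"]}

```bash
mkdir -p pics; ls; python3 - <<'E'
from rig import manip
import cv2
for n in("top","side","wrist"):
    s=manip.get_state()
    c=manip.calibration(n); im=manip.get_image(n)
    cv2.imwrite(f"pics/{n}0.png",im[:,:,::-1]); print(n,c)
print(s)
E
```

```text
pics
top {'fx': 454.8342641152152, 'fy': 454.8342641152152, 'cx': 255.764212264863, 'cy': 192.13570891764044, 'camera_from_world': array([[ 0.00795226, -0.99995565,  0.00504487, -0.04337602],
       [ 0.99361508,  0.00846943,  0.11250486, -0.58033565],
       [-0.1125426 ,  0.00411799,  0.99363837, -1.30475559],
       [ 0.        ,  0.        ,  0.        ,  1.        ]])}
side {'fx': 388.60732513325956, 'fy': 388.60732513325956, 'cx': 258.16591143689226, 'cy': 193.5905966877738, 'camera_from_world': array([[ 0.99374484, -0.11166367,  0.00155549, -0.58988008],
       [ 0.05899135,  0.53671529,  0.84169871, -0.09432032],
       [-0.09482202, -0.83634199,  0.53994524, -1.39331247],
       [ 0.        ,  0.        ,  0.        ,  1.        ]])}
wrist {'fx': 297.3186396354542, 'fy': 297.3186396354542, 'cx': 253.99421523965245, 'cy': 188.3936125989095, 'camera_from_world': array([[ 0.2451865 ,  0.96947448, -0.00167654, -0.57418571],
       [-0.92290812,  0.23287933, -0.30660695,  0.03980105],
       [-0.29685718,  0.07672318,  0.95183474, -0.38004152],
       [ 0.        ,  0.        ,  0.        ,  1.        ]])}
{'clock': 0.1, 'qpos': array([ 1.20099862e+00,  2.76547261e-01,  1.50601632e+00, -4.67675403e-06,
        1.36070060e+00, -1.20983149e-01]), 'qd': array([-9.69014444e-05, -2.15867367e-03, -4.42981810e-03,  1.45572862e-03,
        8.37257965e-04,  4.95072847e-04]), 'effort': array([-3.26487100e-05, -4.17703664e+01, -2.46404815e+01, -1.64206449e-04,
        6.03713168e-03, -1.61575082e-05]), 'position': array([0.14142155, 0.55684815, 0.23051347]), 'ee_rot': array([ 4.31661656e-04,  7.89383738e-01,  6.13899516e-01, -7.15660717e-04]), 'contact_force': array([ 0.640855  ,  0.35365296, -0.59985361]), 'moment': array([ 0.03332537, -0.0224424 , -0.03822365]), 'width': 0.08525885958012351}
```

View pics/top0.png

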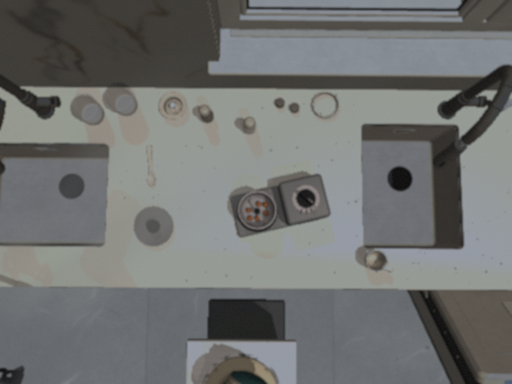

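View pics/side0.png

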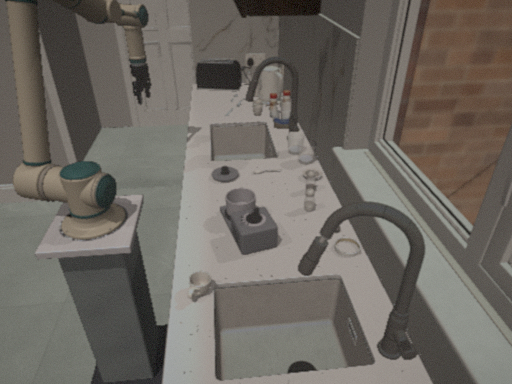

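View pics/wrist0.png

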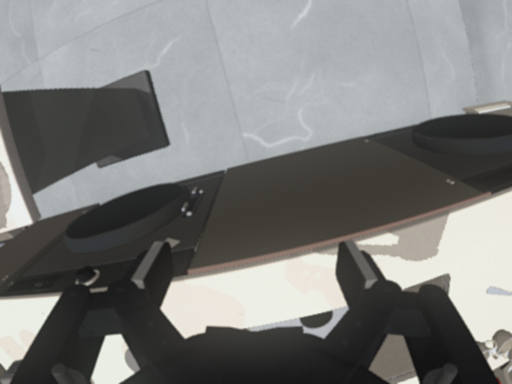

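```bash
cat > h.py <<'E'
import numpy as np, cv2
from rig import manip
def ray(c,u,v,z,fish=False):
    M=c["camera_from_world"];R=M[:3,:3];t=M[:3,3]
    a=(u-c["cx"])/c["fx"];b=(v-c["cy"])/c["fy"]
    if fish:
        r=np.hypot(a,b);k=np.sin(r)/r if r>1e-9 else 1;d=np.array([a*k,-b*k,-np.cos(r)])
    else: d=np.array([a,-b,-1.])
    o=-R.T@t;d=R.T@d
    return o+d*(z-o[2])/d[2]
def proj(c,p,fish=False):
    q=c["camera_from_world"][:3,:3]@np.asarray(p,float)+c["camera_from_world"][:3,3]
    x,y,z=q[0],-q[1],-q[2]
    if fish:
        r=np.hypot(x,y);th=np.arctan2(r,z);return c["cx"]+c["fx"]*th*x/r,c["cy"]+c["fy"]*th*y/r
    return c["cx"]+c["fx"]*x/z,c["cy"]+c["fy"]*y/z
def crop(im,x0,y0,x1,y1,k,name):
    cv2.imwrite(name,cv2.resize(im[y0:y1,x0:x1],None,fx=k,fy=k,interpolation=cv2.INTER_CUBIC))
E
python3 - <<'E'
from h import *
im=cv2.imread("pics/top0.png")
crop(im,225,165,335,245,7,"pics/top_ch.png")
crop(im,125,135,185,255,5,"pics/top_lid.png")
im=cv2.imread("pics/side0.png")
crop(im,195,155,295,255,6,"pics/side_ch.png")
E
```

```text
(no output)
```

View pics/top_ch.png

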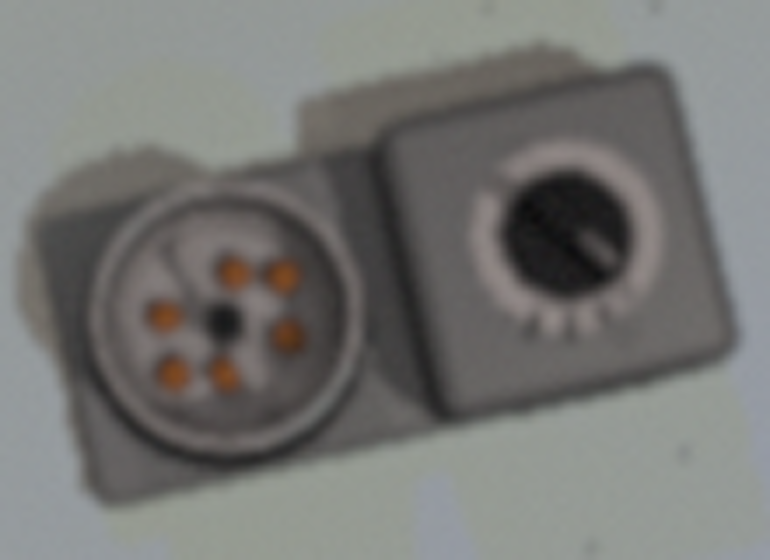

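View pics/top_lid.png

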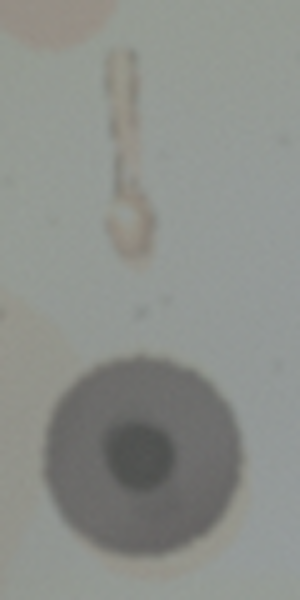

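View pics/side_ch.png

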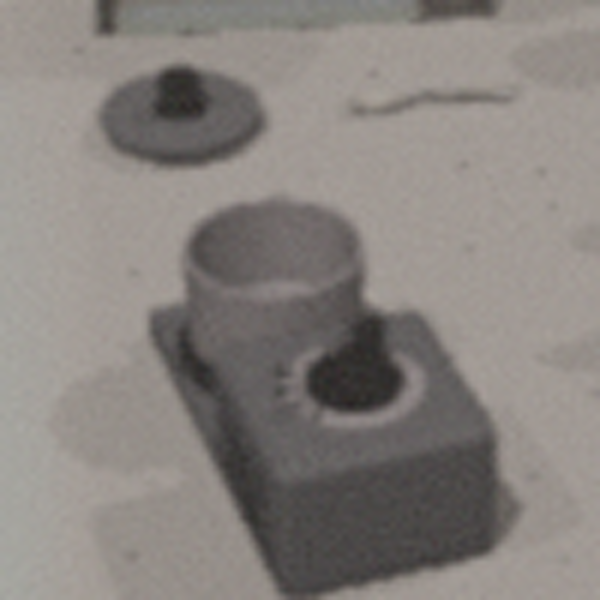

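```bash
python3 - <<'E'
from h import *
c=manip.calibration("top"); s=manip.calibration("side")
f=lambda X,Y,x0,y0,k:(x0+(X+.5)/k-.5,y0+(Y+.5)/k-.5)
def T(X,Y,z): return ray(c,*f(X,Y,225,165,7),z)
B=T(227,318,.095);D=T(567,235,.098)
print("bowl",B,"R",T(362,318,.095)-T(92,318,.095),"dial",D,np.linalg.norm((B-D)[:2]))
print("yaw",np.arctan2(-(B-D)[0],(B-D)[1]))
L=ray(c,*f(143.5,455,125,135,5),.015);print("lid",L,ray(c,*f(45,455,125,135,5),.015)-ray(c,*f(242,455,125,135,5),.015))
print("knobtop",ray(c,*f(141,456,125,135,5),.045))
a=T(585,235,.125);b=T(618,265,.125);print("line",a,b,np.arctan2(*(b-a)[1::-1]))
S=lambda X,Y,z: ray(s,*f(X,Y,195,155,6),z)
print("side lid",S(182,113,.017),"bowl",S(275,250,.095),"dial",S(354,380,.095), S(370,325,.125), S(180,73,.045))
E
```

```text
bowl [ 0.52348793 -0.04218481  0.095     ] R [ 0.0008961  -0.10765249  0.        ] dial [ 0.55758999 -0.17762291  0.098     ] 0.13966541734398302
yaw 0.24666338217027575
lid [0.4806884  0.26305215 0.015     ] [-0.00094708  0.11619151  0.        ]
knobtop [0.47897465 0.2578789  0.045     ]
line [ 0.55492686 -0.18157076  0.125     ] [ 0.54327021 -0.19439727  0.125     ] -2.308448689162375
side lid [0.48076768 0.25516422 0.017     ] bowl [ 0.52590198 -0.04828192  0.095     ] dial [ 0.55847282 -0.17979017  0.095     ] [ 0.56788487 -0.17250225  0.125     ] [0.48091443 0.26261551 0.045     ]
```

Emit:
send_rows --pt "1 -0.016 0.03 0 0" --pt "1 -0.029 0.057 0 0" --pt "1 -0.029 0.057 0 0" --pt "1 -0.029 0.057 0 0" --pt "1 -0.029 0.057 0 0" --pt "1 -0.029 0.057 0 0" --pt "1 -0.029 0.057 0 0" --pt "1 -0.0163 0.03 0 0"

```text
clock: 1.15
position: [0.476, 0.2618, 0.231]
ee_rot: [0.0, 0.79, 0.613, -0.0]
contact_force: [0.6, 1.1, 0.1]
width: 0.0853
```

```bash
python3 - <<'E'
from h import *
s=manip.get_state();c=manip.calibration("wrist"); im=manip.get_image("wrist");crop(im,0,0,512,384,1.5,"pics/w1.png")
M=c["camera_from_world"];print(s["position"],s["clock"],s["width"],-M[:3,:3].T@M[:3,3])
print(proj(c,[.4807,.2605,.045],1),proj(c,[.4807,.2605,.017],1))
E
```

```text
[0.4759687  0.26179288 0.2309743 ] 1.15 0.08525291105621301 [0.39915158 0.28154002 0.37337723]
(np.float64(253.98177831382807), np.float64(170.21983561813778)) (np.float64(253.99423089226738), np.float64(164.57178848306322))
```

View pics/w1.png

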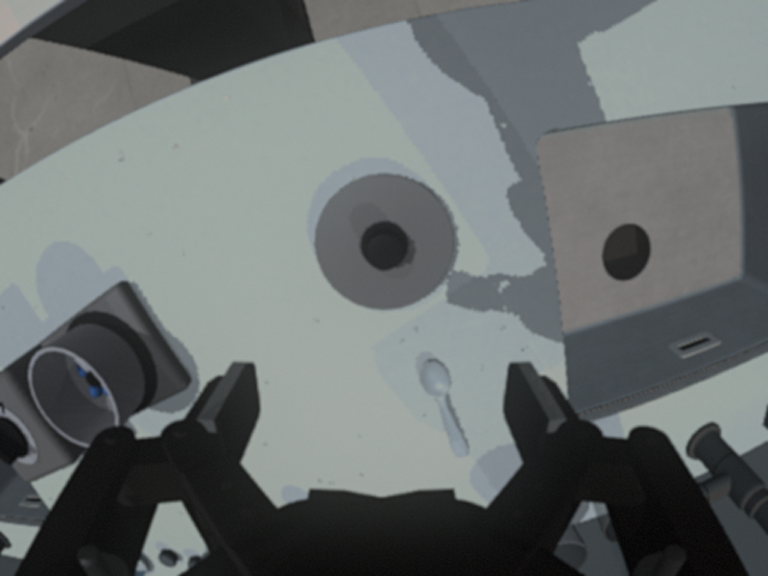

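```bash
python3 - <<'E'
from h import *
s=manip.get_state();c=manip.calibration("wrist"); im=manip.get_image("wrist")
crop(im[:,:,::-1],200,105,320,215,6,"pics/w1z.png")
g=cv2.GaussianBlur(im,(3,3),0).max(2)
print(g[150:178:3,225:285:4])
print(ray(c,257.2,161.2,.0135,1),ray(c,255.2,163,.045,1))
E
```

```text
[[106 105 104  98  95  63  42  37  37  36  38  52  98  99  99]
 [105 104 103 102  91  44  39  41  42  39  36  37  71  99  99]
 [104 104 103 103  85  41  44  45  43  41  39  36  54  91  99]
 [104 103 103 102  78  41  45  43  42  41  40  37  47  77  98]
 [103 102 101 101  81  41  44  43  41  40  40  37  50  75  99]
 [103 102 101 101  93  42  43  41  41  41  40  38  55  71  98]
 [103 102 101 100  99  56  42  41  41  40  40  41  64  78  98]
 [102 101 101 100 100  91  44  41  40  40  40  56  68  91  98]
 [102 101 100 100 100 100  81  46  41  42  65  76  92  96  98]
 [102 101 100 100  99  99  99  93  83  85  93  93  93  97  99]]
[0.48183196 0.26228918 0.0135    ] [0.47626855 0.26111461 0.045     ]
```

View pics/w1z.png

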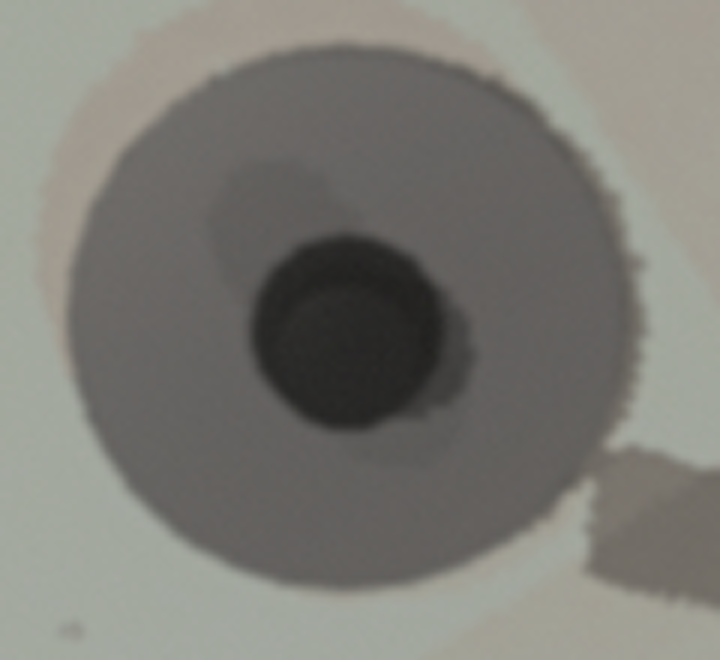

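```bash
python3 - <<'E'
from h import *
c=manip.calibration("wrist")
f=lambda X,Y:(200+(X+.5)/6-.5,105+(Y+.5)/6-.5)
for X,Y,z in [(350,316,.014),(350,357,.045),(350,432,.045),(350,235,.017),(350,42,.017),(350,590,.017),(68,318,.014),(632,318,.014)]: print(X,Y,ray(c,*f(X,Y),z,1))
t=manip.calibration("top")
for k in [(.4807,.2605)]:
  print(proj(t,[*k,.045]),proj(t,[*k,.017]))
E
```

```text
350 316 [0.47429356 0.26684405 0.014     ]
350 357 [0.47553154 0.26615761 0.045     ]
350 432 [0.48979238 0.26253625 0.045     ]
350 235 [0.45744572 0.27109644 0.017     ]
350 42 [0.41963154 0.28074867 0.017     ]
350 590 [0.5313833  0.25232857 0.017     ]
68 318 [0.45990154 0.21034563 0.014     ]
632 318 [0.48892263 0.32350828 0.014     ]
(np.float64(151.91124745352002), np.float64(225.19377909553344)) (np.float64(154.01815809614112), np.float64(225.57639976946618))
```

Emit:
send_rows --pt "1 0 0.002 0.02 0" --pt "1 0 0 0.04 0" --pt "1 0 0 0.045 0" --pt "1 0 0 0.035 0" --pt "1 0 0 0.012 0" --pt "1 0 0 0 0"

```text
clock: 2.0
position: [0.4754, 0.264, 0.0791]
ee_rot: [-0.0, 0.789, 0.614, -0.0]
contact_force: [0.7, -0.1, -0.6]
width: 0.0857
```

```bash
python3 - <<'E'
from h import *
s=manip.get_state();c=manip.calibration("wrist"); im=manip.get_image("wrist");t=manip.get_image("top")
print(s["position"],s["clock"],c)
crop(im[:,:,::-1],130,90,390,290,3,"pics/w2z.png")
crop(t[:,:,::-1],125,195,185,255,8,"pics/t2z.png")
for k in [(.4807,.2605),(.4755,.2665)]:
  print(proj(c,[*k,.045],1),proj(c,[*k,.017],1))
E
```

```text
[0.47535572 0.2640043  0.07911574] 2.0 {'fx': 297.3186396354542, 'fy': 297.3186396354542, 'cx': 253.99421523965245, 'cy': 188.3936125989095, 'camera_from_world': array([[ 2.44690754e-01,  9.69601079e-01, -4.28243183e-04,
        -3.72312505e-01],
       [-9.23163616e-01,  2.32836596e-01, -3.05869346e-01,
         3.69829135e-01],
       [-2.96471537e-01,  7.52387393e-02,  9.52073400e-01,
        -1.14142468e-01],
       [ 0.00000000e+00,  0.00000000e+00,  0.00000000e+00,
         1.00000000e+00]])}
(np.float64(250.75766119029547), np.float64(229.531479415203)) (np.float64(251.15272834838993), np.float64(213.21323842461914))
(np.float64(257.7185452540521), np.float64(220.5137414567957)) (np.float64(257.29059591337), np.float64(205.06169859456816))
```

View pics/w2z.png

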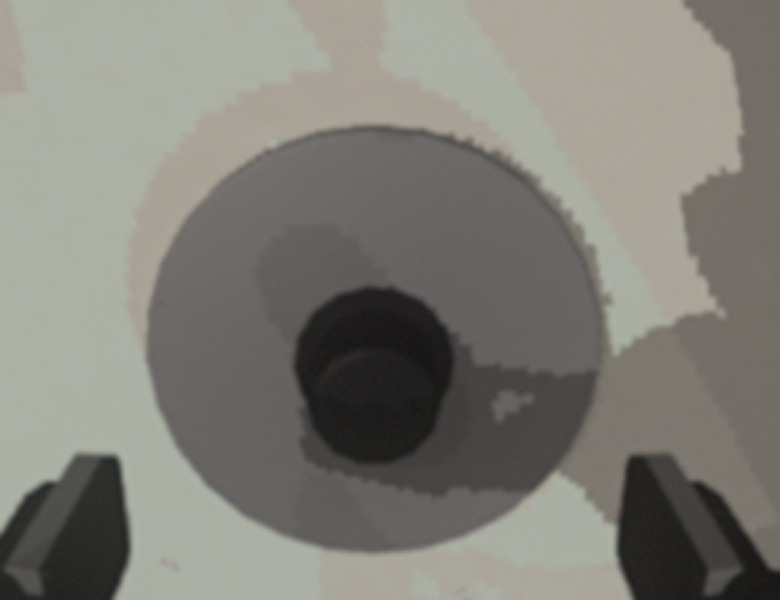

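View pics/t2z.png

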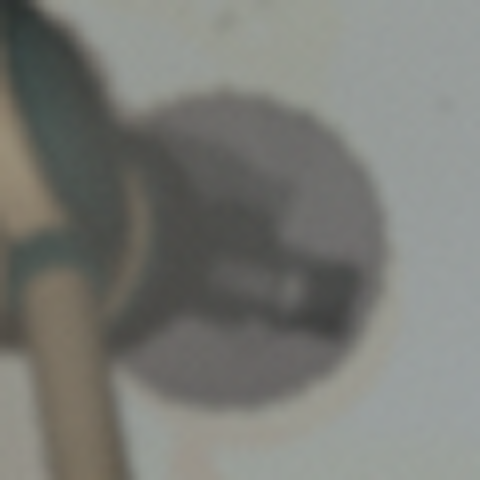

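```bash
python3 - <<'E'
from h import *
from scipy.optimize import least_squares
c=manip.calibration("wrist");s=manip.get_state()
f=lambda X,Y:(130+(X+.5)/3-.5,90+(Y+.5)/3-.5)
a=np.linspace(0,2*np.pi,200)
def ext(p,r,z):
    P=np.array([proj(c,[p[0]+r*np.cos(t),p[1]+r*np.sin(t),z],1) for t in a]);return np.array([P[:,0].min(),P[:,0].max(),P[:,1].min(),P[:,1].max()])
def fit(e,r,z):
    m=np.array([f(e[0],0)[0],f(e[1],0)[0],f(0,e[2])[1],f(0,e[3])[1]])
    q=least_squares(lambda p:ext(p,r,z)-m,[.478,.262]);print(q.x,q.fun)
fit((148,605,126,552),.058,.0165)
fit((304,443,345,464),.015,.045)
print(ray(c,*f(374,405),.045,1))
x=np.array([np.cos(1.32),np.sin(1.32)])
R=c["camera_from_world"]
print("tcp proj",proj(c,s["position"],1), proj(c,s["position"]+[0,0,-.034],1))
E
```

```text
[0.48084859 0.26444589] [ 0.05007707 -0.05017951 -0.05465305  0.0676703 ]
[0.48039483 0.26364783] [ 0.43983492 -0.44006874 -0.68713874  0.7511615 ]
[0.48004846 0.26384695 0.045     ]
tcp proj (np.float64(253.91115147570736), np.float64(246.64830676090492)) (np.float64(253.83743948688783), np.float64(221.10722124312366))
```

Emit:
send_rows --pt "1 0.001 0.0055 0.015 0" --pt "1 0 0 0.012 0" --pt "1 0 0 0 0"

```text
clock: 2.48
position: [0.4804, 0.2628, 0.051]
ee_rot: [-0.0, 0.789, 0.614, -0.001]
contact_force: [0.3, -0.3, 0.6]
width: 0.0854
```

Emit:
send_rows --pt "1 0.001 0 0.015 0" --pt "1 0 0 0.012 0" --pt "1 0 0 0.003 0" --pt "0.5 0 0 0 0" --pt "0.2 0 0 0 0" --pt "0 0 0 0 0" --pt "0 0 0 0 0" --pt "0 0 0 0 0" --squeeze 40

```text
clock: 3.48
position: [0.482, 0.2643, 0.0229]
ee_rot: [0.0, 0.789, 0.614, 0.001]
contact_force: [0.3, -1.9, 4.6]
width: 0.0284
```

Emit:
send_rows --pt "0 0 0 0 0" --pt "0 0 0 -0.015 0" --pt "0 0 0 -0.04 0" --pt "0 0 0 -0.04 0" --pt "0 0 0 -0.03 0" --pt "0 0 0 -0.015 0" --pt "0 0 0 0 0" --pt "0 0 0 0 0"

```text
clock: 4.47
position: [0.4806, 0.2639, 0.1609]
ee_rot: [-0.0, 0.789, 0.614, -0.001]
contact_force: [-0.3, 0.3, -0.9]
width: 0.0286
```

```bash
python3 - <<'E'
from h import *
s=manip.get_state();c=manip.calibration("wrist"); im=manip.get_image("wrist")
np.save("c3.npy",c["camera_from_world"]);print(s["position"],s["contact_force"],s["moment"],s["width"])
cv2.imwrite("pics/w3.png",im[:,:,::-1]); crop(im[:,:,::-1],110,150,400,350,2.7,"pics/w3z.png")
E
```

```text
[0.48064826 0.26385787 0.16094788] [-0.29766123  0.32166479 -0.93413963] [ 0.01328782 -0.01172116  0.0710713 ] 0.02859018093589603
```

View pics/w3z.png

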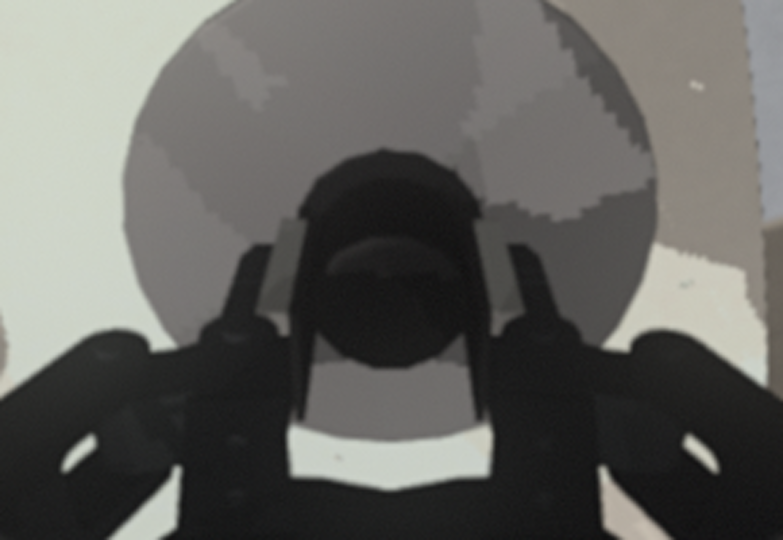

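View pics/w3.png

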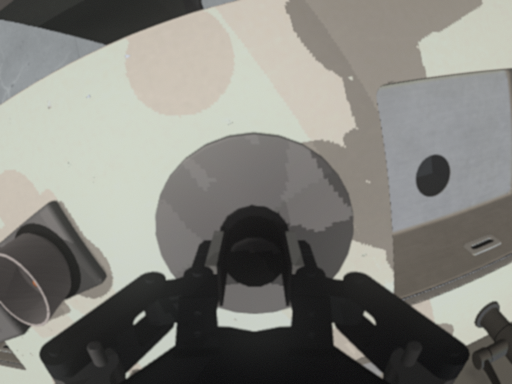

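```bash
python3 - <<'E'
from h import *
from scipy.optimize import least_squares
c=manip.calibration("wrist");s=manip.get_state()
f=lambda X,Y:(110+(X+.5)/2.7-.5,150+(Y+.5)/2.7-.5)
a=np.linspace(0,2*np.pi,300)
m=np.array([f(123,0)[0],f(657,0)[0],f(0,440)[1]])
for dz in(-.006,-.002):
  def res(p):
    P=np.array([proj(c,[p[0]+.058*np.cos(t),p[1]+.058*np.sin(t),s["position"][2]+dz],1) for t in a]);return np.array([P[:,0].min(),P[:,0].max(),P[:,1].max()])-m
  q=least_squares(res,s["position"][:2]);print(q.x-s["position"][:2],q.fun)
im=cv2.imread("pics/w3.png");crop(im,0,140,180,384,2.4,"pics/w3b.png")
E
```

```text
[-0.00375263  0.00102367] [-2.04769138  2.04541076  0.79204106]
[-0.00627525  0.00166596] [-4.80153161  4.79590255  1.90155394]
```

```bash
python3 - <<'E'
from h import *
from scipy.optimize import least_squares
c=manip.calibration("wrist");s=manip.get_state()
f=lambda X,Y:(110+(X+.5)/2.7-.5,150+(Y+.5)/2.7-.5)
a=np.linspace(0,2*np.pi,300)
m=np.array([f(123,0)[0],f(657,0)[0],132.5,f(0,440)[1]])
def res(p):
    P=np.array([proj(c,[p[0]+.058*np.cos(t),p[1]+.058*np.sin(t),s["position"][2]+p[2]],1) for t in a]);return np.array([P[:,0].min(),P[:,0].max(),P[:,1].min(),P[:,1].max()])-m
q=least_squares(res,[*s["position"][:2],-.006]);print(q.x-[*s["position"][:2],0],q.fun)
E
```

```text
[-0.00221115  0.00063066 -0.00886874] [-0.21434322  0.2146074   0.20197622 -0.27455543]
```

Emit:
send_rows --pt "0 -0.015 0.006 -0.002 0" --pt "0 -0.04 0.0155 -0.002 0" --pt "0 -0.045 0.018 -0.002 0" --pt "0 -0.039 0.0145 -0.002 0" --pt "0 -0.015 0.005 -0.002 0" --pt "0 0 0 0 0" --pt "0 0 0 0 0"

```text
clock: 5.4
position: [0.5007, 0.1013, 0.1721]
ee_rot: [-0.001, 0.789, 0.614, 0.0]
contact_force: [0.9, 0.1, -1.1]
width: 0.0285
```

```bash
python3 - <<'E'
from h import *
s=manip.get_state();c=manip.calibration("wrist"); im=manip.get_image("wrist")
print(s["position"],s["clock"])
cv2.imwrite("pics/w4.png",im[:,:,::-1]); crop(im[:,:,::-1],0,100,250,300,3,"pics/w4z.png")
E
```

```text
[0.50066296 0.10125682 0.17211247] 5.4
```

View pics/w4z.png

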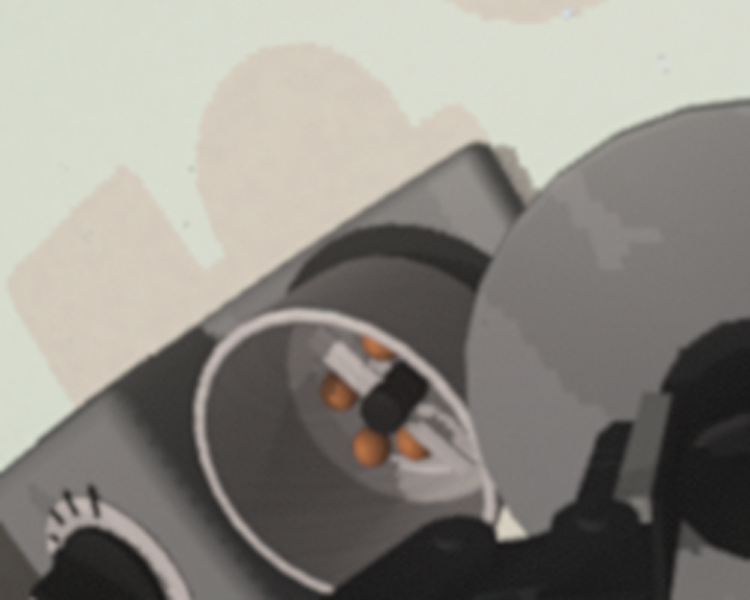

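```bash
python3 - <<'E'
from h import *
from scipy.optimize import least_squares
c=manip.calibration("wrist")
f=lambda X,Y:(0+(X+.5)/3-.5,100+(Y+.5)/3-.5)
pts=[(194,400),(204,360),(240,321),(295,307),(350,317),(415,354),(460,399),(492,465),(210,490),(245,548),(290,582),(325,594)]
W=np.array([ray(c,*f(*p),.095,1)[:2] for p in pts])
q=least_squares(lambda p:np.hypot(*(W-p[:2]).T)-.054,[.5235,-.042]);print(q.x,q.fun.round(4))
q=least_squares(lambda p:np.hypot(*(W-p[:2]).T)-p[2],[.5235,-.042,.054]);print(q.x)
E
```

```text
[ 0.52468031 -0.04306614] [-0.0008  0.0002  0.0007  0.0007  0.0006  0.0005  0.0011  0.0011 -0.0002
  0.0027  0.002  -0.0005]
[ 0.52521409 -0.04280004  0.05485144]
```

Emit:
send_rows --pt "0 -0.012 0.006 0 0" --pt "0 -0.033 0.0145 0 0" --pt "0 -0.04 0.018 0 0" --pt "0 -0.033 0.0145 0 0" --pt "0 -0.0157 0.0068 0 0" --pt "0 0 0 0.015 0" --pt "0 0 0 0.02 0" --pt "0 0 0 0.008 0"

```text
clock: 6.45
position: [0.5243, -0.0422, 0.1273]
ee_rot: [-0.002, 0.789, 0.614, -0.001]
contact_force: [2.1, -0.2, -1.4]
width: 0.0284
```

```bash
python3 - <<'E'
from h import *
s=manip.get_state();c=manip.calibration("wrist"); im=manip.get_image("wrist")
t=manip.get_image("top");sd=manip.get_image("side")
print(s["position"],s["clock"],s["contact_force"],s["ee_rot"])
crop(im[:,:,::-1],110,100,400,350,2.7,"pics/w5z.png")
crop(sd[:,:,::-1],195,135,295,255,5,"pics/s5z.png")
crop(t[:,:,::-1],225,165,335,245,7,"pics/t5z.png")
E
```

```text
[ 0.5242511  -0.0421986   0.12729964] 6.45 [ 2.08141707 -0.20319969 -1.44534311] [-0.00182176  0.78901359  0.61437224 -0.00099237]
```

View pics/w5z.png

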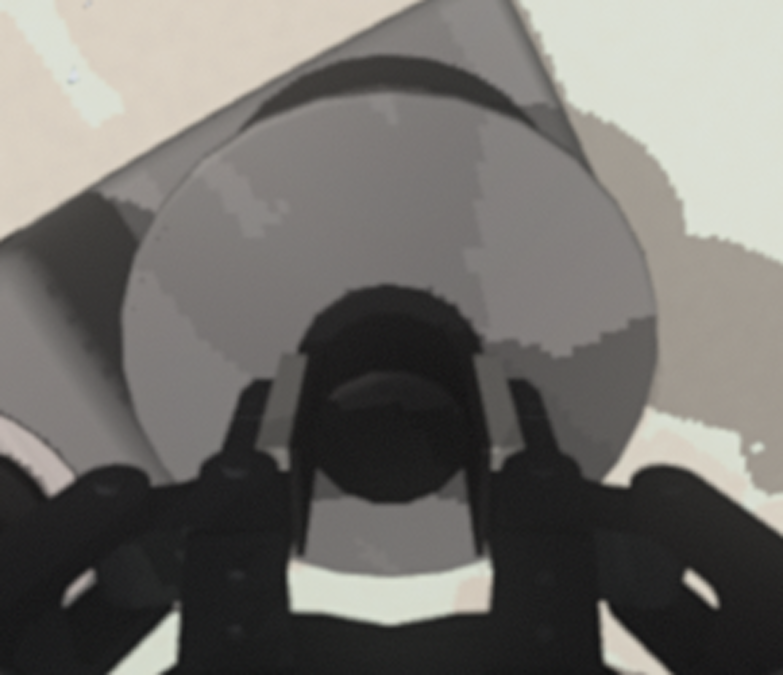

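View pics/s5z.png

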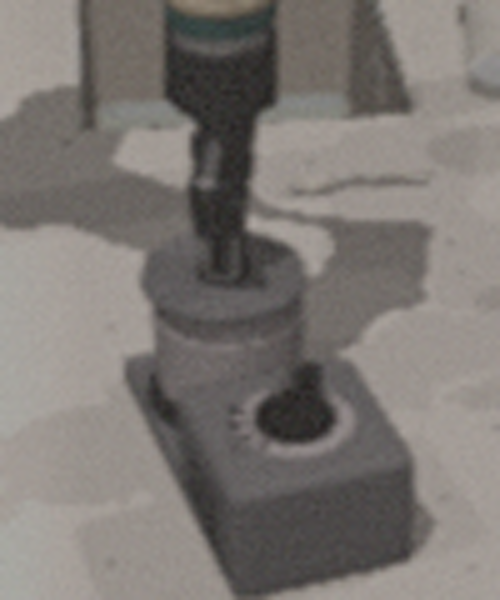

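View pics/t5z.png

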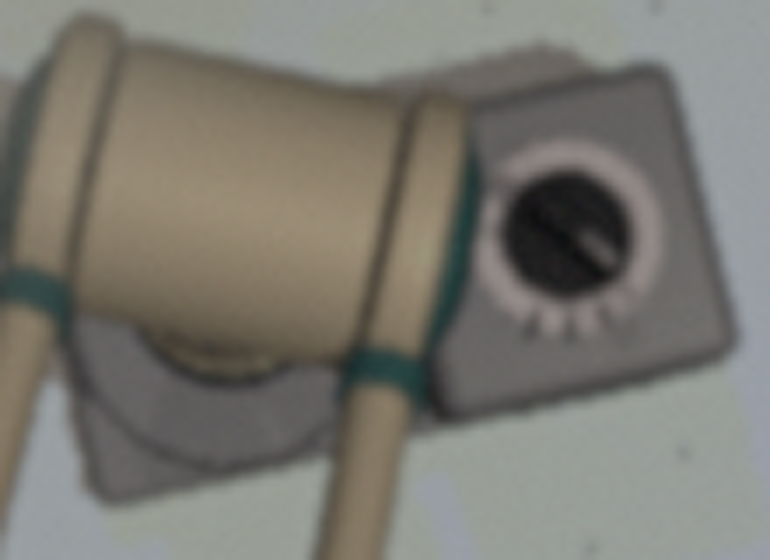

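Emit:
send_rows --pt "0 0 0.001 0.004 0" --pt "0 0 0 0.004 0" --pt "0 0 0 0 0"

```text
clock: 6.98
position: [0.5267, -0.0441, 0.1211]
ee_rot: [-0.0, 0.789, 0.614, -0.0]
contact_force: [0.9, -0.7, -2.4]
width: 0.0285
```

Emit:
send_rows --pt "0 0.0007 -0.0012 0.002 0" --pt "0 0 0 0.003 0" --pt "0 0 0 0 0"

```text
clock: 7.35
position: [0.5257, -0.0431, 0.116]
ee_rot: [-0.0, 0.789, 0.614, -0.0]
contact_force: [-1.0, 0.4, -1.1]
width: 0.0284
```

Emit:
send_rows --pt "0 0 0 0.003 0" --pt "0 0 0 0.002 0" --pt "0 0 0 0 0"

```text
clock: 7.72
position: [0.5258, -0.0431, 0.1111]
ee_rot: [-0.0, 0.789, 0.614, -0.0]
contact_force: [0.2, 0.2, -2.0]
width: 0.0286
```

Emit:
send_rows --pt "0 0 0 0.002 0" --pt "0 0 0 0.001 0" --pt "0 0 0 0 0"

```text
clock: 8.1
position: [0.5259, -0.0431, 0.1082]
ee_rot: [-0.0, 0.789, 0.614, -0.0]
contact_force: [-0.6, -0.0, -1.3]
width: 0.0285
```

Emit:
send_rows --pt "0 0 0 0.0015 0" --pt "0 0 0 0.001 0" --pt "0 0 0 0 0"

```text
clock: 8.48
position: [0.526, -0.0431, 0.108]
ee_rot: [0.0, 0.789, 0.614, 0.0]
contact_force: [-4.8, 0.6, 12.7]
width: 0.0284
```

Emit:
send_rows --pt "0 0 0 0 0" --pt "0.5 0 0 0 0" --pt "0.7 0 0 0 0" --pt "0.8 0 0 0 0" --pt "0.8 0 0 -0.02 0" --pt "0.8 0 0 -0.04 0" --pt "0.8 0 0 -0.04 0" --pt "0.8 0 0 0 0"

```text
clock: 9.48
position: [0.5282, -0.0436, 0.2089]
ee_rot: [0.003, 0.789, 0.614, 0.002]
contact_force: [-0.2, -0.9, -0.8]
width: 0.0683
```

```bash
python3 - <<'E'
from h import *
s=manip.get_state();c=manip.calibration("wrist"); im=manip.get_image("wrist")
sd=manip.get_image("side")
print(s["position"],s["clock"],s["contact_force"],s["width"])
cv2.imwrite("pics/w6.png",im[:,:,::-1])
crop(im[:,:,::-1],0,80,400,350,2,"pics/w6z.png")
crop(sd[:,:,::-1],195,135,295,255,5,"pics/s6z.png")
E
```

```text
[ 0.52817922 -0.04360176  0.20890768] 9.475 [-0.21744999 -0.88994923 -0.78963998] 0.06825530449460279
```

View pics/w6z.png

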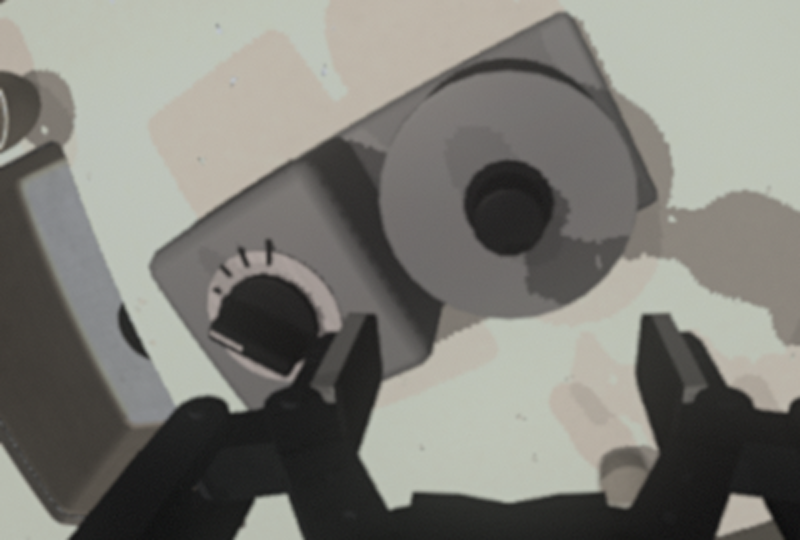

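View pics/s6z.png

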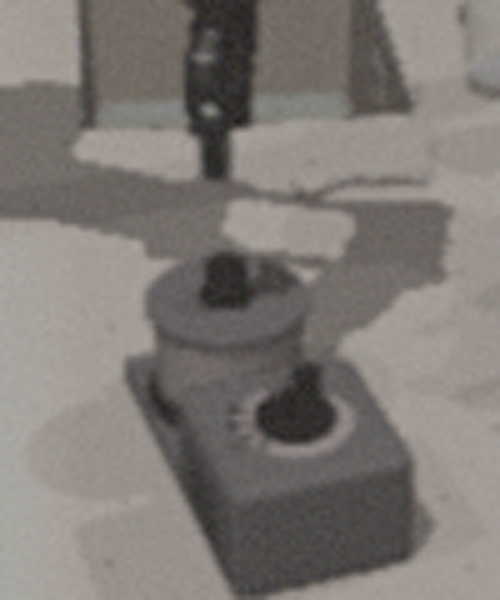

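```bash
python3 - <<'E'
from h import *
from scipy.optimize import least_squares
c=manip.calibration("wrist")
im=cv2.imread("pics/w6.png");crop(im,85,180,185,280,7,"pics/w6d.png")
f=lambda X,Y:(0+(X+.5)/2-.5,80+(Y+.5)/2-.5)
a=np.linspace(0,2*np.pi,300)
m=np.array([f(379,0)[0],f(637,0)[0],f(0,68)[1],f(0,318)[1]])
def res(p):
    P=np.array([proj(c,[p[0]+.058*np.cos(t),p[1]+.058*np.sin(t),p[2]],1) for t in a]);return np.array([P[:,0].min(),P[:,0].max(),P[:,1].min(),P[:,1].max()])-m
q=least_squares(res,[.5245,-.043,.102]);print(q.x,q.fun)
E
```

```text
[ 0.52006086 -0.04185133  0.09558036] [-0.20040708  0.20023772  0.19658926 -0.21992555]
```

View pics/w6d.png

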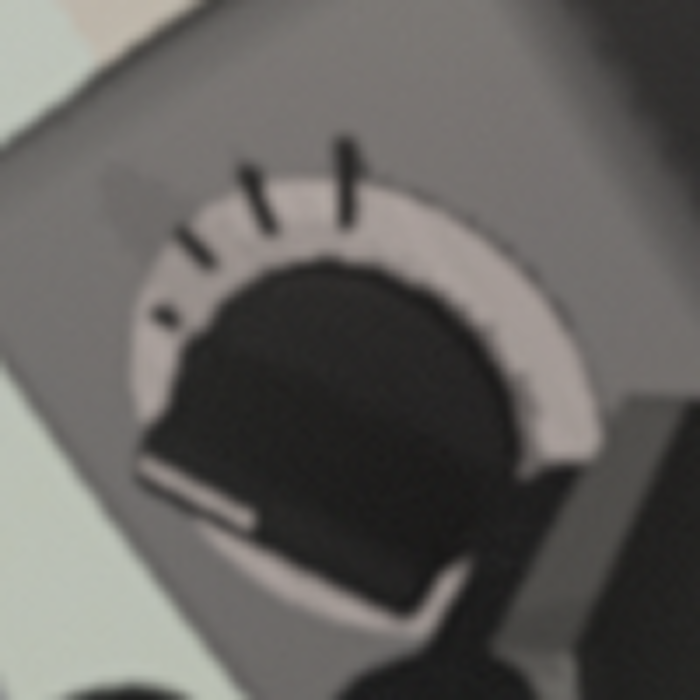

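```bash
python3 - <<'E'
from h import *
c=manip.calibration("wrist")
f=lambda X,Y:(85+(X+.5)/7-.5,180+(Y+.5)/7-.5)
a=ray(c,*f(140,463),.125,1);b=ray(c,*f(255,522),.125,1);e=ray(c,*f(405,612),.125,1)
print(a,b,e,np.arctan2(*(a-b)[1::-1]),np.arctan2(*(a-e)[1::-1]))
D=np.array([.558,-.178])
for X,Y in[(165,317),(195,247),(258,198),(347,180)]:
    p=ray(c,*f(X,Y),.091,1);print(p,np.arctan2(*(p[:2]-D)[::-1]),np.hypot(*(p[:2]-D)))
E
```

```text
[ 0.53892253 -0.19104426  0.125     ] [ 0.55057101 -0.17732988  0.125     ] [ 0.5677363  -0.16114541  0.125     ] -2.2749202131308777 -2.3377153937022146
[ 0.53056186 -0.20060053  0.091     ] -2.4525724194749805 0.03554765478046594
[ 0.52123377 -0.19057071  0.091     ] -2.812143869376424 0.03885586532798538
[ 0.5164833  -0.17710261  0.091     ] 3.119980755983053 0.04152639766759558
[ 0.51718466 -0.16212763  0.091     ] 2.770706860259625 0.043792971950177166
```

Emit:
send_rows --pt "0.6 -0.015 0.008 0 0" --pt "0.6 -0.037 0.019 0 0" --pt "0.6 -0.037 0.019 0 0" --pt "0.6 -0.026 0.013 0 0" --pt "0.6 -0.008 0.0052 0 0" --pt "0.6 0 0 0 0.1" --pt "0.6 0 0 0 0.18" --pt "0.6 0 0 0 0.18"

```text
clock: 10.58
position: [0.5573, -0.1776, 0.2048]
ee_rot: [-0.001, 0.91, 0.415, -0.001]
contact_force: [0.1, -0.4, -0.6]
width: 0.051
```

Emit:
send_rows --pt "0.6 0 0 0 0.18" --pt "0.6 0 0 0 0.18" --pt "0.6 0 0 0 0.18" --pt "0.6 0 0 0 0.18" --pt "0.6 0 0 0 0.18" --pt "0.6 0 0 0 0.18" --pt "0.6 0 0 0 0.18" --pt "0.6 0 0 0 0.18"

```text
clock: 11.58
position: [0.5573, -0.1774, 0.2049]
ee_rot: [-0.0, 0.958, -0.288, -0.001]
contact_force: [0.1, -0.2, 0.1]
width: 0.051
```

Emit:
send_rows --pt "0.6 0 0 0 0.1" --pt "0.6 0 0 0 0.06" --pt "0.6 0 0 0 0" --pt "0.6 0 0 0 0"

```text
clock: 12.08
position: [0.5576, -0.1778, 0.2054]
ee_rot: [-0.0, 0.933, -0.36, -0.0]
contact_force: [-0.7, 0.2, -0.5]
width: 0.0513
```

```bash
python3 - <<'E'
from h import *
s=manip.get_state();c=manip.calibration("wrist"); im=manip.get_image("wrist")
w,x,y,z=s["ee_rot"];print(s["position"],s["clock"],np.arctan2(2*(x*y+w*z),w*w+x*x-y*y-z*z),s["qpos"],s["width"])
cv2.imwrite("pics/w7.png",im[:,:,::-1])
crop(im[:,:,::-1],150,80,350,230,4,"pics/w7z.png")
E
```

```text
[ 0.55762357 -0.17780481  0.20535735] 12.075 -0.736827214569761 [-4.27678255e-01  3.07043399e-01  1.52519947e+00  2.53879140e-04
  1.31032100e+00  3.09083425e-01] 0.051281647369061094
```

View pics/w7.png

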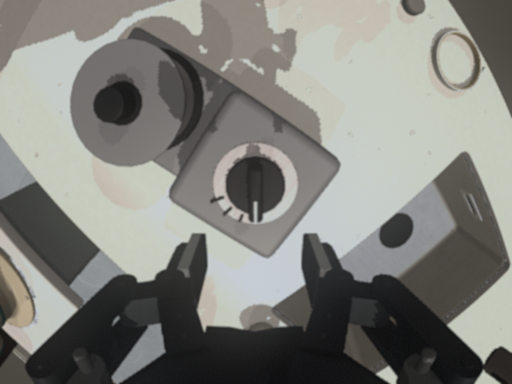

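View pics/w7z.png

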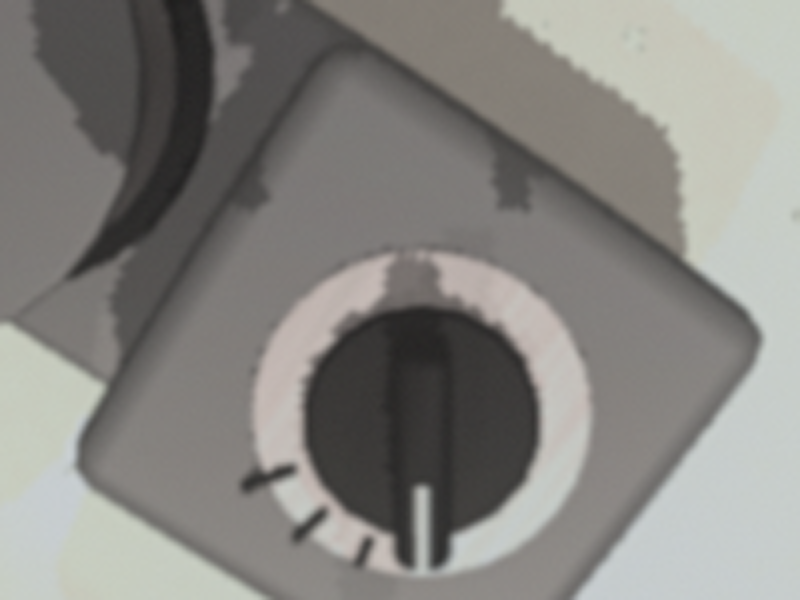

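```bash
python3 - <<'E'
from h import *
from scipy.optimize import least_squares
c=manip.calibration("wrist");s=manip.get_state();print(s["position"])
f=lambda X,Y:(150+(X+.5)/4-.5,80+(Y+.5)/4-.5)
a=ray(c,*f(424,570),.125,1);b=ray(c,*f(422,487),.125,1);e=ray(c,*f(420,362),.125,1)
print("len",np.linalg.norm(a-e),"mid",(a+e)/2,np.arctan2(*(a-b)[1::-1]),np.arctan2(*(a-e)[1::-1]))
A=np.linspace(0,6.283,300)
def fit(e,r,z):
    m=np.array([f(e[0],0)[0],f(e[1],0)[0],f(0,e[2])[1],f(0,e[3])[1]])
    def res(p):
        P=np.array([proj(c,[p[0]+r*np.cos(t),p[1]+r*np.sin(t),z],1) for t in A]);return np.array([P[:,0].min(),P[:,0].max(),P[:,1].min(),P[:,1].max()])-m
    q=least_squares(res,[.5576,-.178]);print(q.x,q.fun.round(2))
fit((304,540,305,535),.027,.097)
D=np.array([.5576,-.178])
for X,Y in[(362,552),(310,523),(268,478)]:
    p=ray(c,*f(X,Y),.091,1);print(np.arctan2(*(p[:2]-D)[::-1]))
E
```

```text
[ 0.55769257 -0.17792729  0.20547986]
len 0.043971913414978366 mid [ 0.5575315 -0.1787079  0.125    ] -2.282908365047671 -2.2874457178825787
[ 0.55807131 -0.17821452] [-0.95  0.95 -0.28  0.39]
-2.693630499948
-3.084973001055151
2.806103806504821
```

Emit:
send_rows --pt "0.5 0 0 0.015 -0.02" --pt "0.5 0 0 0.03 0" --pt "0.5 0 0 0.03 0" --pt "0.5 0 0 0.015 0" --pt "0.5 0 0 0.006 0" --pt "0.5 0 0 0 0" --pt "0.5 0 0 0 0"

```text
clock: 13.0
position: [0.5586, -0.1785, 0.1108]
ee_rot: [0.0, 0.936, -0.351, 0.001]
contact_force: [-0.1, -0.2, 0.0]
width: 0.0426
```

Emit:
send_rows --pt "0.5 -0.0006 0.0005 0.005 0" --pt "0.5 0 0 0.003 0" --pt "0.4 0 0 0 0" --pt "0.2 0 0 0 0" --pt "0 0 0 0 0" --pt "0 0 0 0 0" --pt "0 0 0 0 0" --squeeze 40

```text
clock: 13.88
position: [0.5578, -0.1787, 0.102]
ee_rot: [0.0, 0.936, -0.351, 0.001]
contact_force: [1.7, -1.9, -0.7]
width: 0.0114
```

```bash
python3 - <<'E'
from h import *
s=manip.get_state(); im=manip.get_image("wrist")
w,x,y,z=s["ee_rot"];print(s["position"],s["contact_force"],s["moment"],np.arctan2(2*(x*y+w*z),w*w+x*x-y*y-z*z),s["width"])
crop(im[:,:,::-1],130,130,380,320,3,"pics/w8z.png")
E
```

```text
[ 0.55777539 -0.17866215  0.10204646] [ 1.6680664  -1.87654193 -0.7097971 ] [-0.26665508 -0.31912702 -0.25935844] -0.7183329138527632 0.011355804291542806
```

View pics/w8z.png

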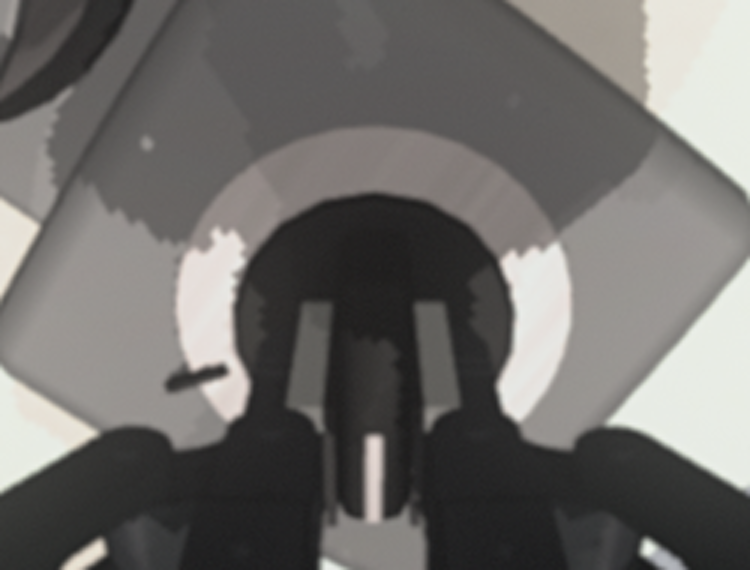

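Emit:
send_rows --pt "0 0 0 0 0" --pt "0 0 0 0 0.08" --pt "0 0 0 0 0.15" --pt "0 0 0 0 0.15" --pt "0 0 0 0 0.15" --pt "0 0 0 0 0.15" --pt "0 0 0 0 0.15" --pt "0 0 0 0 0.1" --squeeze 60

```text
clock: 14.92
position: [0.5578, -0.1786, 0.1021]
ee_rot: [0.0, -0.678, 0.735, -0.001]
contact_force: [2.0, -2.5, 0.3]
width: 0.0106
```

Emit:
send_rows --pt "0 0 0 0 0.1" --pt "0 0 0 0 0.1" --pt "0 0 0 0 0.05" --pt "0 0 0 0 0.03" --pt "0 0 0 0 0" --pt "0 0 0 0 0"

```text
clock: 15.68
position: [0.5578, -0.1786, 0.1021]
ee_rot: [0.0, -0.571, 0.821, -0.001]
contact_force: [4.1, -4.1, 0.6]
width: 0.0109
```

```bash
python3 - <<'E'
from h import *
s=manip.get_state();c=manip.calibration("wrist"); im=manip.get_image("wrist");t=manip.get_image("top");sd=manip.get_image("side")
w,x,y,z=s["ee_rot"];print(s["position"],s["contact_force"],s["moment"],np.arctan2(2*(x*y+w*z),w*w+x*x-y*y-z*z),s["width"])
cv2.imwrite("pics/w9.png",im[:,:,::-1])
crop(im[:,:,::-1],130,130,380,320,3,"pics/w9z.png")
crop(sd[:,:,::-1],195,135,295,255,5,"pics/s9z.png")
E
```

```text
[ 0.55779384 -0.17857184  0.10209963] [ 4.06056428 -4.13386479  0.63935304] [-0.48970984 -0.61401643  0.15702508] -1.9273108090702347 0.010948284742588282
```

View pics/w9z.png

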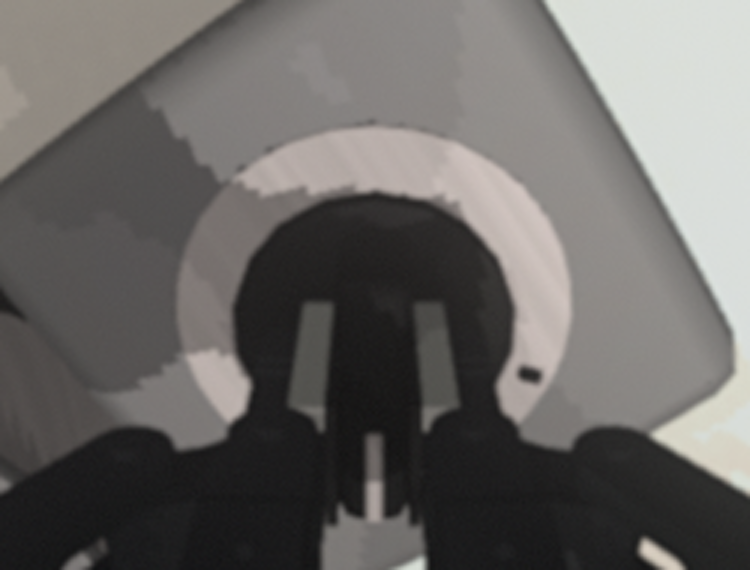

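View pics/s9z.png

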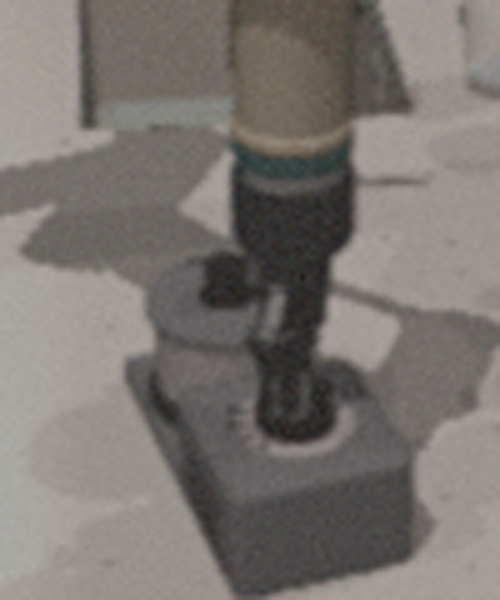

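```bash
python3 - <<'E'
from h import *
c=manip.calibration("wrist")
f=lambda X,Y:(130+(X+.5)/3-.5,130+(Y+.5)/3-.5)
D=np.array([.5578,-.1785])
p=ray(c,*f(530,375),.091,1);m=np.arctan2(*(p[:2]-D)[::-1])
a=ray(c,*f(374,518),.125,1);b=ray(c,*f(374,436),.125,1)
l=np.arctan2(*(a-b)[1::-1]);l2=np.arctan2(*(a[:2]-D)[::-1]);print(m,l,l2,(m-l)%6.283,(m-l2)%6.283, np.hypot(*(p[:2]-D)))
E
```

```text
-2.3233680635975915 2.7865658808829754 2.8057092516143913 1.1730660555194339 1.153922684788017 0.03445907457570746
```

Emit:
send_rows --pt "0 0 0 0 0.015" --pt "0 0 0 0 0" --pt "0 0 0 0 0" --pt "0 0 0 0 0"

```text
clock: 16.32
position: [0.5578, -0.1786, 0.1021]
ee_rot: [0.0, -0.564, 0.826, -0.001]
contact_force: [3.1, -3.1, 0.8]
width: 0.0103
```

```bash
python3 - <<'E'
from h import *
s=manip.get_state();im=manip.get_image("wrist");t=manip.get_image("top")
w,x,y,z=s["ee_rot"];print(s["position"],s["clock"],s["contact_force"],s["moment"],np.arctan2(2*(x*y+w*z),w*w+x*x-y*y-z*z),s["width"])
crop(im[:,:,::-1],0,0,512,384,1.5,"pics/w10.png")
cv2.imwrite("pics/t10.png",t[:,:,::-1])
E
```

```text
[ 0.55780434 -0.17857871  0.10208497] 16.325 [ 3.14202132 -3.12281168  0.78518568] [-0.4923236  -0.6797608   0.15137252] -1.9424593324160921 0.010306097240484239
```

View pics/w10.png

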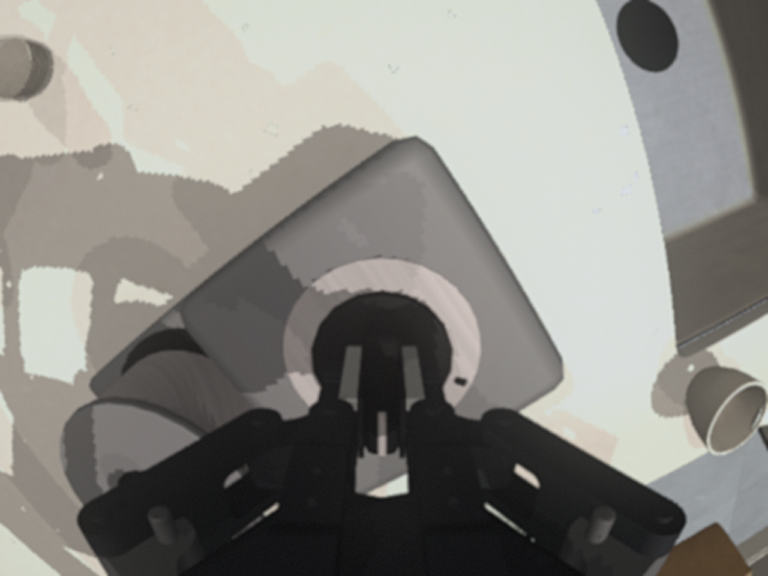

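View pics/t10.png

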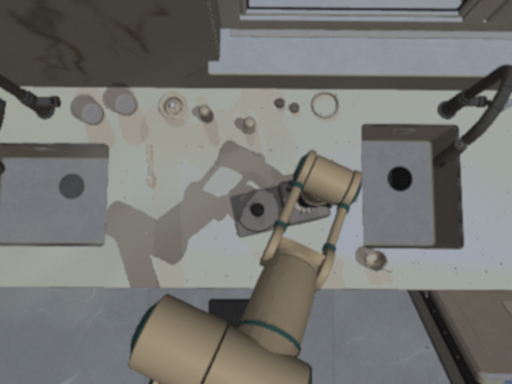

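Wrist view: the pointer line is still centred between the pads (about 382, 430), so the bar has not slipped, and the rest mark is at (460, 381). Top view: the lid is on the bowl at about (257, 210), and the mug, mills and spoon haven't moved. I'm handing it in.

```bash
python3 -c "
from rig import manip
print(manip.sign_off())"
```

```text
the job is handed in; nothing more can be done
None
```

I put the lid on the bowl and let go of it, then turned the dial clockwise to the third mark. I handed the job in at about 16.4 s with the gripper still holding it there.

**Lid:** Going down, the first contact came at TCP height 0.108 m, where a fully seated lid should touch, with about 13 N. The side picture shows the flange flat on the rim. A rough fit from the wrist camera put the flange top at 0.096 m instead of the expected 0.102 m. It was taken while the arm was still settling, and it gives no sign that the lid sits too high.

**Dial:** The gripper turned 1.22 rad from rest with no visible slip on the bar. Just before the last 0.015 rad of that turn:
- The pointer's direction matched the third mark I had measured earlier to within about 0.02 rad.
- A cruder reading against the rest mark gave only 1.15 to 1.17 rad, which is why I added that last bit.

**Other items:** The last top picture shows the mug, mills and teaspoon where they started. I saw no wrist force above about 13 N.

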